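Ease a radio unit over onto its side on the service rest

TASK

The slim radio unit stands on its tail against the low aluminium stop of the service rest. Without gripping or lifting it, use your open fingers to tip it over the stop towards the felt-covered bar, and ease it down all the way so that it comes to lie gently on its side across the bar, cover screws up and tail still at the stop. Never let it drop, and leave the neighbouring things where they are.

Things in the scene. Friction and masses are not known exactly. Their poses are not given: they have to be found in the camera images.
- unit: slim radio unit, aluminium box 33 (x) x 159 (y) x 170 mm (z), about 0.6 kg, weight centred, loose, standing on its tail. Origin: centre of its tail face. z: from tail to the black nose panel, flush with the box, with two knobs 17 mm across, 18 mm tall at y = +-64 mm. -x: plain broad face towards the felt bar, goes down on it. +x: broad cover face with six screws, ends up on top
- heel_edge (a point): middle of the unit's lower edge (tail end) on its -x face: the edge at the stop, about which it tips. Leaned past about 11 degrees the unit falls over by itself unless something ahead of it holds it back
- nose_edge (a point): middle of the unit's edge between the -x face and the nose panel, 170 mm from heel_edge along the unit's z: the edge that swings over beyond the bar
- rest: service rest, fixed: maple board 12 mm thick, 220 mm wide (y), x = -115 to +75 mm. Origin at bench height under the stop's face. The unit stands on the board at +x and tips towards -x, roughly at the robot. A unit lying on it touches the stop's edge and the bar, leaning about 80 degrees from upright; its tail edge slips back 10 to 30 mm on the way; its nose edge hangs clear beyond bar and board
- stop_edge (a point): middle of the upper edge, on the unit's side, of the stop: an aluminium strip along the rest's y, 200 mm long, 18 mm wide, 5 mm high above the board (top 17 mm above the bench), its upright face at the rest's x = 0
- bar_top (a point): middle of the top of the felt-covered round bar along the rest's y, 214 mm long with its round ends, 24 mm thick, centre line at the rest's x = -95 mm, top 22 mm above the board (34 mm above the bench)
- horizon: attitude indicator, loose, standing face up: black round case 80 mm in diameter with a square 83 mm bezel and a blue-and-brown ball, 122 mm tall; origin at the centre of its underside. Leave alone
- cleaner: small bottle, 40 mm in diameter, 120 mm tall, loose, upright; origin at the centre of its underside. Leave alone
- driver: screwdriver 180 mm long lying on the bench, loose. Leave alone

How it is judged (in metres and radians):
At the end, for the whole second after the job is handed in: The unit lies across the stop and the felt bar, cover up, leaning 74 to 86 degrees from upright, tail edge 5 mm past to 40 mm behind the stop's face and under 30 mm above the bench, nose edge beyond the bar, square to the rest within 0.15 rad, carried by the rest and still (angle between unit's own z axis and vertical between 1.3 and 1.5 rad and x of heel_edge in the frame of rest between -0.005 and 0.04 m and height (world z) of heel_edge below 0.03 m and x of nose_edge in the frame of rest below -0.12 m and angle between the y axis of unit and the y axis of rest, either way round below 0.15 rad and contact force between unit and rest above 1 N and linear speed of unit below 0.02 m/s and angular speed of unit below 0.1 rad/s); the robot touches nothing.
It fails at once if the unit falls or lands hard (turns faster than 3 rad/s) (angular speed of unit above 3 rad/s).
It fails at once if the unit is lifted (its tail edge at the stop more than 35 mm above the bench) (height (world z) of heel_edge above 0.035 m).
It fails at once if the unit is dragged off the stop (tail edge more than 50 mm from where it stood) (distance of heel_edge from where it was at the start of the episode above 0.05 m).
It fails at once if the unit is gripped or pressed hard (over 30 N from the fingers) (contact force between the fingers and unit above 30 N).
It fails at once if a neighbouring thing is disturbed (distance of any of horizon, cleaner, driver from where it was at the start of the episode above 0.02 m).
It also fails if it takes over 51 s, if anything falls off the work surface, if the arm or the gripper's body presses on something with over 40 N, if the wrist force passes 120 N, or if a joint passes its speed limit or range.

ROBOT

A 7-joint arm with a two-finger parallel gripper is mounted at the origin on the work surface. World frame = base frame: x ahead of the robot, y to its left, z up, the work surface at z = 0. Lengths are in mm, angles in rad, forces in N, time in s.
With the tool pointing down it reaches from about 425 to 925 mm from the base axis. Payload 6.8 kg.
Tool frame: the origin (TCP) lies between the finger pads; the fingertips stand 11 mm ahead of it and the grasp point (between the pads) lies 8 mm behind it; z points along the fingers, y is the line along which they close (so a half turn about z gives the same grasp; the last joint's range is limited). The gripper opens to 88 mm and grips with 3 to 60 N. Pads are 20 mm wide; open, the fingers measure 115 mm over their backs; the gripper's body (75 mm by 178 mm) begins 61 mm behind the grasp point.
Start: joints at [0.999, 0.477, 0.022, 1.555, -0.011, 1.109, -0.083], TCP at [301.972, -603.705, 233.664] pointing down, gripper open.
Joint ranges: [-2.96, 2.96], [-0.34, 2.1], [-1.41, 1.46], [0.24, 2.44], [-1.37, 4.51], [0.17, 1.92], [-2.96, 2.96]. Speed limits (rad/s): [2.39, 2.39, 3.14, 3.14, 3.14, 3.14, 3.14].

INTERFACE

Orientations are given as a unit quaternion [x, y, z, w].
In Python, from cell import get_state, grab_frame, hand_in, look_for, cut_out gives the robot as it stands. The module is installed in compiled form; this text tells all that it offers.
- The arm moves only by the tool send_rows, never from a script. Its argument "targets" is a list that holds one entry, the list of rows, each a list of 6 numbers: the shift along the world's x, y, z in mm, then the turn, a rotation vector about the world's x, y, z in degrees. A call has 1 to 12 rows; each row shifts and turns the commanded pose from where the row before left it; what a row does not reach is not made up. A row lasts 1/10 s, in which the tool goes at most 50 mm and 8.59 degrees, less where a joint would pass 70% of its speed; a pose out of reach is approached as far as the arm can. A call with a gripper value outside its range is refused whole. "gripper" is the closure, from 0 (fully open) to 1 (shut), set as the call begins (left out, the last holds). The fingers move at their own pace and stop on an object; the grip force is fixed at half the most. Time passes only in rows, so rows that do not move let the fingers close. It gives the time, the measured TCP pose, the force, the opening and the grip force at its end, in the units of the state.
- get_state(): the state, without advancing time (a new reading comes with each control period).
- grab_frame(name): name is "scene" or "top" or "wrist"; returns a dict with "image" (400x640x3 uint8, red, green, blue), "range_z" (400x640 float32, mm along the optical axis (not along the pixel's ray), 0 where there is no reading), "fovy" (degrees; the focal length in pixels is half the picture's height over the tangent of half this angle, whatever the lens; pixels are square), "cx", "cy" (the principal point, pixels), "camera_from_world" (4x4, takes a point from world to camera coordinates). Camera axes: x right, y down, z forward; pixel columns grow to the right and rows downward; lengths in mm; the calibration is good to about 2 mm. A picture is of the moment at which its call begins.
- hand_in(): hands the job in; it is judged then, once.
Trained networks look in a picture, given as the dict that the camera call returned (one of the last four; its "shot" number tells which), for a name from the list of things; names that differ only in an ending like _2 or _b are one class to them, and where a whole thing is asked for, a point or a joint stands for the part that bears it (a point fixed in the world has none). Each returns a list of dicts, best first, with "conf" (0 to 1); they miss things now and then, are a little off and sometimes report something else, mostly with a low value. They report only what shows in the picture. A call takes as long as a camera call.
- look_for(picture, thing): "at" ([x, y, z] in mm, in world coordinates, good to about 4 mm: the middle of the surface that is visible of it).
- cut_out(picture, thing): "pixels" (400x640 bool, what is visible of it).
The state is a dict: "time_s": time; "q": joint angles; "joint_vel": joint speeds; "tau": joint torques, N m; "position": TCP position; "orientation": TCP orientation; "wrist_force": force on the tool from outside, world axes, zero at the start; "wrist_torque": the same for the moment, N m; "finger_gap": opening from 0.0 (shut) to 1.0 (fully open); "grip_force": force on a finger pad.
Only numpy, scipy, OpenCV 4.12 (cv2) and the standard library are available. Lean on these libraries where they do the work, as an engineer would, in place of code of your own. Each camera call takes 0.05 s, during which the arm holds its last target. There are 200 camera calls.

## Working session

There is one attempt and no reset: what is moved stays moved. The work goes in short steps, Python scripts to look and compute and a tool call to move; the robot and the scene stay as the last step left them, time stands still between calls to the robot, and variables do not carry over. Pictures are saved under pics/ and viewed, at most 10 in all, crops included, and the job is handed in when it is done.

Besides the shell and the picture viewer there is one more tool, called after "Call:" as a command line: name --argument value ..., lists and objects as JSON in quotes. send_rows: Moves the arm, as the interface text tells. Its arguments: {"type":"object","properties":{"targets":{"type":"array","items":{"type":"array","items":{"type":"array","items":{"type":"number"}}}},"gripper":{"type":"number"}},"required":["targets"]}

```bash
mkdir -p pics; cat > h.py <<'E'
import numpy as np, cv2
from cell import *
def pts(f,m=None):
    z=f["range_z"]; ok=z>0
    if m is not None: ok&=m
    v,u=np.nonzero(ok); d=z[v,u]; fl=200/np.tan(np.radians(f["fovy"])/2)
    p=np.c_[(u-f["cx"])*d/fl,(v-f["cy"])*d/fl,d,np.ones(len(d))]
    return (np.linalg.inv(f["camera_from_world"])@p.T).T[:,:3]
def save(f,n): cv2.imwrite("pics/"+n,f["image"][:,:,::-1])
E
python3 - <<'E'
from h import *
np.set_printoptions(precision=1,suppress=True)
for c in("scene","top"):
    f=grab_frame(c); save(f,c+"0.png")
    for t in("unit","rest","horizon","cleaner","driver","heel_edge","nose_edge","stop_edge","bar_top"):
        try:
            r=look_for(f,t); print(c,t,[(np.array(x["at"]),round(x["conf"],2)) for x in r[:2]])
        except Exception as e: print(t,e)
print(get_state())
E
```

```text
scene unit [(array([655.1,  30. , 134.3]), 0.64)]
scene rest [(array([654.9,  62.1,  12.9]), 0.56), (array([648.8,  33.8, 135.7]), 0.28)]
scene horizon [(array([ 549.1, -181.2,   99.7]), 0.58)]
scene cleaner []
scene driver [(array([ 534.4, -404.9,   20.3]), 0.66)]
scene heel_edge [(array([653.3,  32.8, 133.2]), 0.87)]
scene nose_edge [(array([649.5,  33.3, 137.4]), 0.91)]
scene stop_edge [(array([652. ,  60.2,  14.8]), 0.77)]
scene bar_top [(array([657.1,  60.3,  10.8]), 0.72)]
top unit [(array([631.8,  21.2, 178.4]), 0.56)]
top rest [(array([580. ,   4.6,   8.3]), 0.65)]
top horizon [(array([ 531.7, -194.7,   97.7]), 0.74)]
top cleaner [(array([541.7, 201.4,  78.6]), 0.62)]
top driver [(array([ 521. , -409.5,   24.9]), 0.58)]
top heel_edge [(array([626.5,  17.5, 184.3]), 0.8), (array([541.3, 201.5,  81.8]), 0.31)]
top nose_edge [(array([628.2,  19. , 183.1]), 0.7)]
top stop_edge [(array([539.1, 201.6,  82. ]), 0.73), (array([575.1,   7.1,  12.6]), 0.67)]
top bar_top [(array([572.6,   3.8,  13.9]), 0.96), (array([625.4,  16.9, 184.1]), 0.56)]
{'time_s': 1.0, 'q': array([ 1. ,  0.5,  0. ,  1.6, -0. ,  1.1, -0.1]), 'joint_vel': array([ 0., -0.,  0., -0., -0., -0., -0.]), 'tau': array([  0. , -58.3,   1.5, -27.3,  -0.1,   0. ,   0. ]), 'position': array([ 302. , -603.7,  233.7]), 'orientation': array([1. , 0.2, 0. , 0. ]), 'wrist_force': array([-0. , -0.5,  0.7]), 'wrist_torque': array([ 0.,  0., -0.]), 'grip_force': 0.0, 'finger_gap': 1.0036134453639647}
```

View pics/scene0.png

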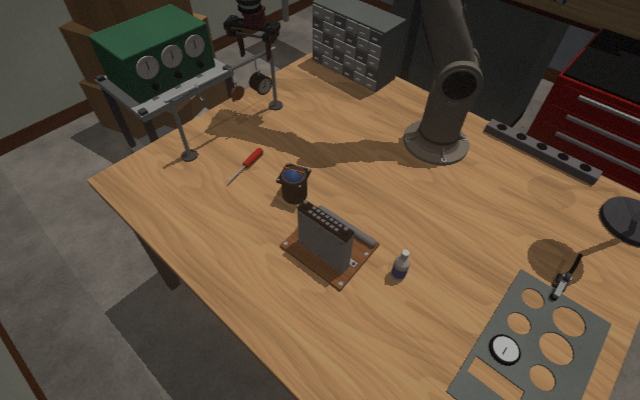

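View pics/top0.png

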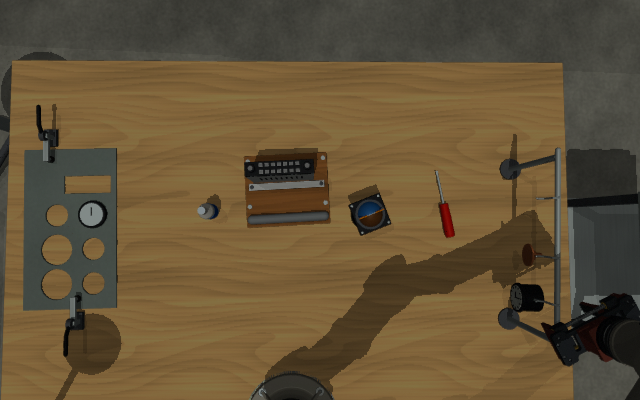

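The scene and top views show the unit standing (top view ~(280,168)), with the bar on the robot side at (288,218), the horizon on the right at (369,214) and the bottle on the left at (207,211). Next I measure the geometry.

```bash
python3 - <<'E'
from h import *
np.set_printoptions(precision=1,suppress=True)
P=[pts(grab_frame(c)) for c in("top","scene")]
for p in P:
    m=(abs(p[:,0]-590)<140)&(abs(p[:,1]-10)<140)
    p=p[m]
    for n,lo,hi in(("nose",172,188),("knob",193,205),("bar",26,38),("board",10,14)):
        s=p[(p[:,2]>lo)&(p[:,2]<hi)]
        if len(s)<10: print(n,len(s)); continue
        if n=="bar": s=s[s[:,0]<570]
        r=cv2.minAreaRect(s[:,:2].astype(np.float32)); print(n,len(s),r, s.min(0),s.max(0),np.median(s[:,2])); 
p=P[0]
for n,c in(("horizon",(532,-195)),("cleaner",(542,201))):
    s=p[(np.hypot(p[:,0]-c[0],p[:,1]-c[1])<75)&(p[:,2]>25)]; print(n,s.min(0),s.max(0))
E
```

```text
nose 919 ((637.0823364257812, 22.885395050048828), (33.71999740600586, 158.92367553710938), 2.6921019554138184) [617.  -55.8 173.1] [656.4 102.1 187.9] 182.73389002998306
knob 72 ((637.4852905273438, 22.351242065429688), (14.244503021240234, 142.02232360839844), 2.867982864379883) [626.9 -48.8 193.1] [647.6  93.3 204.2] 197.09945497485398
bar 661 ((523.8170166015625, 9.525444030761719), (23.36687469482422, 211.7233428955078), 3.29129958152771) [509.6 -96.   26.1] [540.4 115.2  38. ] 32.04926189261187
board 1942 ((598.7659912109375, 13.1236572265625), (189.8246612548828, 219.621826171875), 3.0505361557006836) [499.2 -99.5  10. ] [698.4 126.2  14. ] 12.01165188945572
nose 715 ((638.4213256835938, 19.655017852783203), (35.58877944946289, 158.61447143554688), 2.8895459175109863) [618.  -59.7 172. ] [658.6  99.3 187.8] 182.09069869245468
knob 60 ((638.0950317382812, 19.23230743408203), (17.14023208618164, 144.89805603027344), 3.1563992500305176) [628.4 -53.1 193. ] [650.2  91.5 202.1] 197.8443832623409
bar 340 ((523.447265625, 5.34820556640625), (24.011266708374023, 209.94161987304688), 0.6964815855026245) [510.2 -99.5  26. ] [535.8 110.2  37.6] 32.55720390059645
board 1190 ((599.58837890625, 9.715728759765625), (191.01048278808594, 220.9499053955078), 3.029197931289673) [498.8 -98.7  10. ] [699.8 123.2  14. ] 11.97074757775772
horizon [ 479.4 -246.3   26.7] [ 583.2 -144.8  125.4]
cleaner [522.8 192.5  26.7] [561.  231.5 126.3]
```

Call:
send_rows --targets '[[[20, 44, 8, 0, 0, 0], [20, 44, 8, 0, 0, 0], [20, 44, 8, 0, 0, 0], [20, 44, 8, 0, 0, 0], [20, 44, 8, 0, 0, 0], [20, 44, 8, 0, 0, 0], [20, 44, 8, 0, 0, 0], [20, 44, 8, 0, 0, 0], [20, 44, 8, 0, 0, 0], [20, 44, 8, 0, 0, 0], [20, 44, 8, 0, 0, 0], [20, 44, 8, 0, 0, 0]]]' --gripper 0.4

```text
time_s: 2.3
position: [542.4, -73.9, 330.4]
orientation: [0.973, 0.23, 0.0, 0.0]
wrist_force: [0.7, 0.0, -0.0]
finger_gap: 0.599
grip_force: 0.0
```

```bash
python3 - <<'E'
from h import *
from scipy.spatial.transform import Rotation as R
np.set_printoptions(precision=4,suppress=True)
s=get_state(); print(s["time_s"],s["q"],s["position"],s["finger_gap"],s["grip_force"]);print(R.from_quat(s["orientation"]).as_matrix())
E
```

```text
2.3 [ 0.2679  0.2038 -0.2893  1.7231  0.0618  1.2228 -1.1441] [542.4363 -73.9343 330.3746] 0.598973823925203 0.0
[[ 0.8945  0.447   0.0007]
 [ 0.447  -0.8945 -0.0003]
 [ 0.0005  0.0006 -1.    ]]
```

Call:
send_rows --targets '[[[-7, 11, -4, 0, 0, 8.3], [-7, 11, -4, 0, 0, 8.3], [-7, 11, -4, 0, 0, 8.3], [-7, 11, -4, 0, 0, 8.3], [-7, 11, -4, 0, 0, 8.3], [-7, 11, -4, 0, 0, 8.3], [-7, 11, -4, 0, 0, 8.3], [-7, 11, -4, 0, 0, 8.3]]]'

```text
time_s: 3.1
position: [485.7, 12.7, 297.6]
orientation: [0.686, 0.727, 0.0, 0.0]
wrist_force: [-0.4, 0.0, 0.7]
finger_gap: 0.602
grip_force: 0.0
```

Call:
send_rows --targets '[[[0, 0, 0, 0.4, -8, 0], [0, 0, 0, 0.4, -8, 0], [0, 0, 0, 0.4, -8, 0], [0, 0, 0, 0.4, -8, 0], [0, 0, 0, 0.4, -8, 0], [0, 0, 0, 0, 0, 0]]]'

```text
time_s: 3.7
position: [481.0, 11.0, 293.7]
orientation: [0.648, 0.682, 0.245, 0.235]
wrist_force: [0.4, -0.2, -0.2]
finger_gap: 0.598
grip_force: 0.0
```

```bash
cat > st.py <<'E'
from h import *
from scipy.spatial.transform import Rotation as R
np.set_printoptions(precision=3,suppress=True)
s=get_state(); print(s["time_s"],s["q"],s["position"],s["finger_gap"],s["wrist_force"]);print(R.from_quat(s["orientation"]).as_matrix())
E
python3 st.py
```

```text
3.7 [ 0.328 -0.201 -0.473  2.381 -0.051  0.25  -0.072] [480.973  11.002 293.679] 0.5977607061090123 [ 0.382 -0.16  -0.186]
[[-0.05   0.768  0.639]
 [ 0.999  0.041  0.03 ]
 [-0.003  0.64  -0.769]]
```

```bash
cat > fit.py <<'E'
import numpy as np, itertools
from scipy.optimize import least_squares
from scipy.spatial.transform import Rotation as R
D=[([.999,.477,.022,1.555,-.011,1.109,-.083],[301.972,-603.705,233.664],None),
([.2679,.2038,-.2893,1.7231,.0618,1.2228,-1.1441],[542.44,-73.93,330.37],[[.8945,.447,.0007],[.447,-.8945,-.0003],[.0005,.0006,-1]]),
([.328,-.201,-.473,2.381,-.051,.25,-.072],[480.973,11.002,293.679],[[-.05,.768,.639],[.999,.041,.03],[-.003,.64,-.769]])]
def fk(q,s,p):
    h,L1,L2,d,a,b,c,o=p
    r=R.from_euler("z",s[0]*q[0]+o); t=np.array([0,0,h])+r.apply([a,b,0])
    r=r*R.from_euler("y",q[1])*R.from_euler("z",s[1]*q[2]); t=t+r.apply([c,0,L1])
    r=r*R.from_euler("y",q[3])*R.from_euler("z",s[2]*q[4]); t=t+r.apply([-c,0,L2])
    r=r*R.from_euler("y",q[5]); t=t+r.apply([0,0,d])
    return t,r
def res(p,s):
    e=[]
    for q,x,M in D:
        t,r=fk(q,s,p); e+=list(t-x)
        if M is not None: e+=list(300*(r.as_matrix()[:,2]-np.array(M)[:,2]))
    e+=list(.02*(np.array(p[4:7]))); return e
if __name__=="__main__":
    for s in itertools.product([1,-1],repeat=3):
        f=least_squares(res,[350,400,400,300,0,0,0,0],args=(s,)); print(s,round(f.cost,2),f.x.round(2))
E
python3 fit.py
```

```text
(1, 1, 1) 10262.62 [-8.90620e+02 -3.75664e+03 -1.24708e+03 -3.15375e+03 -1.08010e+02
 -2.19030e+02  1.74440e+03  7.20000e-01]
(1, 1, -1) 35445.7 [-4.35130e+02 -2.44601e+03 -1.61079e+03 -2.02547e+03  1.58115e+03
 -5.47740e+02  6.16960e+02 -2.30000e-01]
(1, -1, 1) 32851.63 [ 1.16608e+03  1.96700e+03  1.90385e+03  1.71154e+03 -1.40717e+03
 -1.31550e+02 -4.20650e+02 -1.73000e+00]
(1, -1, -1) 7652.06 [-4.43680e+02 -2.88843e+03 -1.59640e+02 -2.39509e+03 -8.18210e+02
 -5.96370e+02  1.64301e+03 -3.80000e-01]
(-1, 1, 1) 8790.65 [-1.36810e+02 -6.35100e+01 -5.48310e+02 -2.67450e+02  1.01944e+03
 -4.40360e+02 -2.03500e+01  6.80000e-01]
(-1, 1, -1) 9046.69 [ 2.87000e+00  1.62200e+02 -4.08480e+02 -4.56500e+01  1.00816e+03
 -3.91340e+02 -1.39130e+02  5.80000e-01]
(-1, -1, 1) 768.41 [ 1.9068e+02  3.9788e+02  3.7881e+02  1.8646e+02  2.4400e+01 -9.3630e+01
  8.6980e+01  5.0000e-02]
(-1, -1, -1) 3.02 [279.16 503.33 452.74 300.15  10.6  -60.16  18.21  -0.  ]
```

```bash
cat > reach.py <<'E'
from fit import *
f=least_squares(res,[350,400,400,300,0,0,0,0],args=((-1,-1,-1),)); P=f.x; S=(-1,-1,-1)
lo=np.array([-2.96,-.34,-1.41,.24,-1.37,.17])+.02; hi=np.array([2.96,2.1,1.46,2.44,4.51,1.92])-.02
def solve(x,zt):
    best=None
    for q0 in([.328,-.2,-.47,2.38,-.05,.25],[.3,.2,0,2.2,0,.6],[.8,.3,-1,2.2,.8,.8],[-.5,.3,1,2.2,-.8,.8],[.8,.3,-1,2.2,-.8,.8],[-.5,.3,1,2.2,.8,.8]):
        def e(q):
            t,r=fk(q,S,P); return np.r_[t-x,300*(r.as_matrix()[:,2]-zt)]
        g=least_squares(e,np.clip(q0,lo,hi),bounds=(lo,hi),xtol=1e-6,max_nfev=60)
        if best is None or g.cost<best.cost: best=g
    return best
if __name__=="__main__":
  for th in(30,50,65,78):
    n=np.array([619+12-170*np.sin(np.radians(th)),13+2,13+170*np.cos(np.radians(th))])
    for ph in range(0,71,10):
        a=np.radians(ph)
        zt=np.array([np.sin(a),.052*np.sin(a),-np.cos(a)]); yu=np.array([np.cos(a),0,np.sin(a)])
        x=n+zt+26*yu; g=solve(x,zt); print(th,ph,x.round(),round(np.sqrt(2*g.cost),1),g.x.round(2))
E
python3 reach.py
```

```text
30 0 [572.  15. 159.] 0.0 [-0.76  0.44  0.81  1.98 -0.4   0.89]
30 10 [572.  15. 164.] 0.0 [ 0.59  0.53 -0.91  1.92  0.63  0.8 ]
30 20 [571.  15. 168.] 0.0 [-0.06  0.23 -0.1   2.15  0.14  0.42]
30 30 [569.  15. 172.] 0.1 [ 0.57  0.33 -0.79  2.17  0.98  0.33]
30 40 [567.  15. 176.] 0.2 [ 0.43  0.26 -0.62  2.28  1.85  0.19]
30 50 [563.  15. 179.] 0.2 [ 0.75  0.43 -1.    2.33  2.36  0.5 ]
30 60 [560.  15. 182.] 0.3 [ 0.76  0.55 -1.04  2.42  2.64  0.79]
30 70 [556.  15. 184.] 19.3 [ 0.96  1.18 -1.39  2.42  2.73  1.22]
50 0 [527.  15. 121.] 0.0 [ 0.43  0.51 -0.7   1.95  0.44  0.83]
50 10 [527.  15. 126.] 0.0 [-0.85  0.32  0.83  2.25 -0.46  0.54]
50 20 [526.  15. 130.] 0.0 [ 0.81  0.59 -1.14  2.15  1.12  0.64]
50 30 [524.  15. 134.] 0.1 [ 0.36  0.27 -0.55  2.32  1.23  0.19]
50 40 [521.  15. 138.] 0.2 [ 0.54  0.33 -0.76  2.37  2.2   0.32]
50 50 [518.  15. 142.] 4.4 [ 0.98  0.94 -1.39  2.42  2.28  0.97]
50 60 [515.  15. 144.] 35.8 [ 0.97  1.08 -1.39  2.42  2.48  1.09]
50 70 [511.  15. 146.] 61.3 [ 0.98  1.38 -1.39  2.42  2.8   1.27]
65 0 [503.  15.  84.] 0.0 [ 0.39  0.52 -0.65  2.04  0.47  0
[... 284 characters left out ...]
4.] 27.6 [ 0.96  1.11 -1.39  2.42  2.31  1.08]
65 60 [491.  15. 107.] 57.7 [ 0.96  1.3  -1.39  2.42  2.55  1.21]
65 70 [487.  15. 109.] 76.6 [ 1.08  1.87 -1.39  2.42  3.08  1.32]
78 0 [491.  15.  47.] 0.0 [ 0.34  0.55 -0.58  2.09  0.5   0.64]
78 10 [490.  15.  52.] 0.0 [-0.86  0.47  0.82  2.36 -0.91  0.42]
78 20 [489.  15.  56.] 0.0 [ 0.2   0.39 -0.39  2.34  1.12  0.19]
78 30 [488.  15.  60.] 0.1 [ 0.46  0.47 -0.68  2.39  2.06  0.35]
78 40 [485.  15.  64.] 6.2 [ 0.94  1.21 -1.39  2.42  2.2   1.14]
78 50 [482.  15.  68.] 38.1 [ 0.95  1.34 -1.39  2.42  2.4   1.23]
78 60 [479.  15.  70.] 64.6 [ 0.99  1.62 -1.39  2.42  2.72  1.36]
78 70 [475.  15.  72.] 72.4 [ 1.2   2.08 -1.29  2.42  3.27  1.25]
```

```bash
cat > r2.py <<'E'
from reach import *
for th in(50,78):
  n=np.array([619+12-170*np.sin(np.radians(th)),13,13+170*np.cos(np.radians(th))])
  for ga in(60,45,30,-30,-45,-60):
    for ph in(45,55,65):
        a,c=np.radians(ph),np.radians(ga)
        h=np.array([np.cos(c),np.sin(c),0]); zt=np.sin(a)*h-[0,0,np.cos(a)]; yu=np.cos(a)*h+[0,0,np.sin(a)]
        g=solve(n-[0,25*np.sign(-ga),0]-3*zt+26*yu,zt); print(th,ga,ph,round(np.sqrt(2*g.cost),1),g.x.round(2))
E
python3 r2.py
```

```text
50 60 45 0.0 [ 0.62  0.42 -0.57  2.24 -1.2   0.53]
50 60 55 0.0 [ 0.81  0.54 -0.7   2.24 -1.35  0.59]
50 60 65 0.0 [ 1.04  0.75 -0.89  2.23 -1.34  0.57]
50 45 45 0.0 [ 1.19  0.89 -1.31  2.27  1.34  0.2 ]
50 45 55 0.0 [ 1.3   1.12 -1.37  2.3   1.84  0.2 ]
50 45 65 0.0 [ 1.38  1.35 -1.39  2.32  2.15  0.19]
50 30 45 0.0 [ 1.13  0.82 -1.32  2.33  2.1   0.33]
50 30 55 0.0 [ 1.19  0.94 -1.32  2.39  2.67  0.4 ]
50 30 65 5.1 [ 1.28  1.25 -1.37  2.42  2.82  0.51]
50 -30 45 0.0 [-0.1   0.27 -0.32  2.42  1.72  0.68]
50 -30 55 0.0 [ 0.45  0.68 -1.06  2.4   1.96  1.33]
50 -30 65 4.2 [ 0.48  1.1  -1.25  2.42  2.21  1.9 ]
50 -45 45 0.0 [-0.28  0.31 -0.19  2.35  1.42  0.8 ]
50 -45 55 0.0 [ 0.02  0.5  -0.65  2.34  1.62  1.2 ]
50 -45 65 0.0 [-0.31  0.53 -0.36  2.4   1.66  1.28]
50 -60 45 0.0 [-0.95  0.36  0.57  2.34  1.05  0.7 ]
50 -60 55 0.0 [-0.19  0.5  -0.44  2.24  1.35  1.23]
50 -60 65 0.0 [-1.5   0.87  1.12  2.41  0.93  0.48]
78 60 45 0.0 [ 0.82  0.65 -0.78  2.3  -1.34  0.31]
78 60 55 0.0 [ 1.05  0.86 -0.94  2.29 -1.32  0.3 ]
78 60 65 0.0 [ 1.14  1.   -0.94  2.28 -1.34  0.4 ]
78 45 45 0.0 [ 1.15  1.01 -1.19  2.34  2.14  0.22]
78 45 55 0.0 [ 1.29  1.26 -1.24  2.36  2.4   0.25]
78 45 65 0.0 [ 1.41  1.47 -1.24  2.36  2.59  0.21]
78 30 45 0.0 [ 1.07  0.98 -1.2   2.42  2.5   0.5 ]
78 30 55 16.5 [ 1.25  1.37 -1.32  2.42  2.55  0.6 ]
78 30 65 23.2 [ 1.4   1.67 -1.31  2.42  2.71  0.57]
78 -30 45 0.0 [ 0.58  0.99 -1.19  2.42  2.03  1.46]
78 -30 55 13.5 [ 0.53  1.3  -1.27  2.42  2.22  1.9 ]
78 -30 65 27.3 [ 0.26  1.14 -0.98  2.42  2.17  1.9 ]
78 -45 45 0.0 [-0.13  0.52 -0.41  2.41  1.65  0.94]
78 -45 55 0.0 [-0.07  0.69 -0.59  2.41  1.74  1.29]
78 -45 65 0.0 [-0.15  0.84 -0.59  2.41  1.76  1.56]
78 -60 45 0.0 [-0.16  0.56 -0.41  2.31  1.38  1.03]
78 -60 55 0.0 [-0.99  0.62  0.46  2.42  1.29  0.73]
78 -60 65 0.0 [-0.54  0.72 -0.17  2.33  1.4   1.26]
```

```bash
cat > path.py <<'E'
from reach import *
Rr=R.from_euler("z",3,degrees=True); O=np.array([619.2,12.4,0])
def tool(tt,be):
    t,b=np.radians(tt),np.radians(be); zu=np.array([np.sin(t),0,-np.cos(t)])
    return Rr.apply(np.cos(b)*zu-np.sin(b)*np.array([0,1,0])), Rr.apply([np.cos(t),0,np.sin(t)])
def tcp(th,tt,be,g,s=14,yr=-12,hx=None):
    t=np.radians(th)
    if hx is None: hx=min(max(2.4,5*np.tan(t)),25)
    n=O+Rr.apply([hx-170*np.sin(t),yr,12+170*np.cos(t)]); z,y=tool(tt,be); return n-(11-s)*z+g*y,z
W=[(0,0,45,19)]+[(t,t,45,19) for t in(10,20,30,38)]+[(46,38,45,44),(55,45,45,44),(65,53,45,44),(74,60,45,44),(80,64,45,44)]
if __name__=="__main__":
  q=np.array([.328,-.201,-.473,2.381,-.051,.25])
  def go(x,z,q):
    def e(v):
        t,r=fk(v,S,P); return np.r_[t-x,300*(r.as_matrix()[:,2]-z),3*(v-q)]
    g=least_squares(e,np.clip(q,lo,hi),bounds=(lo,hi)); t,r=fk(g.x,S,P); return g.x,np.linalg.norm(t-x),np.degrees(np.arccos(min(1,r.as_matrix()[:,2]@z)))
  for f in np.linspace(.1,1,10):
    x=np.array([481,11,294])*(1-f)+np.array([639,-1,290])*f
    q,a,b=go(x,tool(40*max(0,1-2*f),45*max(0,2*f-1))[0],q)
  print("hover",q.round(2),a.round(1),b.round(1))
  for w0,w1 in zip(W[:1]+W[:-1],W):
    for f in np.linspace(.25,1,4):
      x,z=tcp(*(np.array(w0)*(1-f)+np.array(w1)*f)); q,a,b=go(x,z,q)
    print(w1,x.round(0),q.round(2),a.round(1),b.round(1))
E
python3 path.py
```

```text
hover [-0.2   0.52 -0.28  1.57  0.84  1.51] 0.0 0.0
(0, 0, 45, 19) [641.  -1. 180.] [-0.2   0.65 -0.28  1.64  0.9   1.39] 0.0 0.0
(10, 10, 45, 19) [612.  -2. 181.] [-0.19  0.57 -0.32  1.81  1.    1.29] 0.0 0.0
(20, 20, 45, 19) [583.  -4. 176.] [-0.2   0.51 -0.35  1.97  1.12  1.21] 0.0 0.0
(30, 30, 45, 19) [555.  -5. 167.] [-0.22  0.48 -0.36  2.11  1.26  1.18] 0.0 0.0
(38, 38, 45, 19) [536.  -6. 156.] [-0.25  0.49 -0.37  2.21  1.39  1.19] 0.0 0.0
(46, 38, 45, 44) [539.  -6. 156.] [-0.25  0.49 -0.37  2.2   1.39  1.19] 0.0 0.0
(55, 45, 45, 44) [521.  -7. 139.] [-0.3   0.53 -0.36  2.29  1.5   1.23] 0.0 0.0
(65, 53, 45, 44) [505.  -8. 118.] [-0.36  0.62 -0.34  2.35  1.61  1.31] 0.0 0.0
(74, 60, 45, 44) [498.  -8.  96.] [-0.42  0.73 -0.3   2.38  1.68  1.4 ] 0.0 0.0
(80, 64, 45, 44) [499.  -8.  80.] [-0.45  0.81 -0.27  2.38  1.71  1.45] 0.0 0.0
```

Call:
send_rows --targets '[[[14, -1, 0, -0.4, 8, 0], [14, -1, 0, -0.4, 8, 0], [14, -1, 0, -0.4, 8, 0], [14, -1, 0, -0.4, 8, 0], [14, -1, 0, -0.4, 8, 0], [14, -1, 0, -7.5, -0.4, 0], [14, -1, 0, -7.5, -0.4, 0], [14, -1, 0, -7.5, -0.4, 0], [14, -1, 0, -7.5, -0.4, 0], [14, -1, 0, -7.5, -0.4, 0], [14, -1, 0, -7.5, -0.4, 0]]]'

```text
time_s: 4.8
position: [642.0, 1.9, 299.8]
orientation: [0.637, 0.667, -0.265, 0.281]
wrist_force: [0.2, -0.5, -0.0]
finger_gap: 0.599
grip_force: 0.0
```

```bash
cat >> st.py <<'E'
from path import tool
M=R.from_quat(s["orientation"]).as_matrix()
m=Rr=R.from_euler("z",-3,degrees=True).apply(M.T).T
# theta_t from tool y, beta from tool z
print("rest y_t",m[:,1],"z_t",m[:,2],"tt",np.degrees(np.arctan2(m[2,1],m[0,1])),"beta",np.degrees(np.arcsin(-m[1,2])))
E
sed -i '/as_matrix());*$/d' st.py; sed -i 's/;print(R.from_quat.*$//' st.py
python3 st.py; python3 -c "
from h import *
f=grab_frame('wrist'); save(f,'w1.png')"
```

```text
Traceback (most recent call last):
  File "st.py", line 5, in <module>
    M=R.from_quat(s["orientation"]).as_matrix()
                  ^
NameError: name 's' is not defined
```

View pics/w1.png

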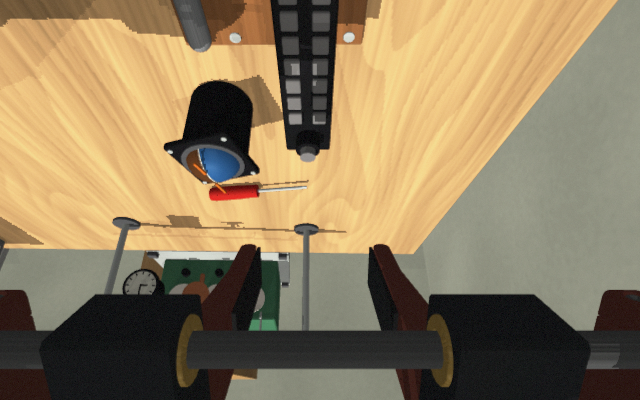

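```bash
cat > st.py <<'E'
from h import *
from scipy.spatial.transform import Rotation as R
np.set_printoptions(precision=3,suppress=True)
s=get_state(); print(s["time_s"],s["q"],s["position"],s["finger_gap"],s["wrist_force"])
M=R.from_quat(s["orientation"]).as_matrix()
m=R.from_euler("z",-3,degrees=True).apply(M.T).T
print("z_t",m[:,2],"tt",np.degrees(np.arctan2(m[2,1],m[0,1])),"beta",np.degrees(np.arcsin(-m[1,2])))
E
cat > loc.py <<'E'
from st import *
f=grab_frame("wrist"); C=np.linalg.inv(f["camera_from_world"]); print("cam in tool",M.T@(C[:3,3]-s["position"]),"axis",M.T@C[:3,2])
p=pts(f); p=p[(abs(p[:,0]-638)<60)&(abs(p[:,1]-10)<110)]
for n,a,b in(("nose",170,188),("knob",193,205)):
    t=p[(p[:,2]>a)&(p[:,2]<b)]
    if len(t)>10: print(n,len(t),cv2.minAreaRect(t[:,:2].astype(np.float32)),np.median(t[:,2]))
E
python3 loc.py
```

```text
4.85 [-0.192  0.535 -0.374  1.574  0.861  1.577 -0.733] [642.179   5.189 295.505] 0.6056832313687992 [ 0.378  2.428 -1.336]
z_t [ 0.    -0.716 -0.698] tt -0.15363047556580145 beta 45.7470364930238
cam in tool [  77.681   -0.543 -150.837] axis [-0.282 -0.     0.959]
nose 8559 ((636.73095703125, 3.965770721435547), (33.06011199951172, 125.63963317871094), 2.747370719909668) 182.3984147774158
knob 346 ((638.7517700195312, -41.19388961791992), (16.68841552734375, 14.548497200012207), 6.445150375366211) 196.5264901783628
```

Call:
send_rows --targets '[[[-1, -1, -16, 0, 0, 0], [-1, -1, -16, 0, 0, 0], [-1, -1, -16, 0, 0, 0], [-1, -1, -16, 0, 0, 0], [0, -1, -12, 0, 0, 0], [0, 0, 0, 0, 0, 0], [0, 0, 0, 0, 0, 0]]]'

```text
time_s: 5.6
position: [636.0, -3.9, 221.7]
orientation: [0.636, 0.67, -0.264, 0.278]
wrist_force: [0.5, 1.1, -0.5]
finger_gap: 0.604
grip_force: 0.0
```

```bash
python3 loc.py
```

```text
5.6 [-0.183  0.593 -0.365  1.656  0.884  1.47  -0.831] [636.004  -3.899 221.718] 0.6039477668511031 [ 0.475  1.082 -0.455]
z_t [ 0.    -0.708 -0.706] tt 0.05143714973264327 beta 45.07029889074544
cam in tool [  77.679   -0.537 -150.845] axis [-0.282 -0.     0.959]
nose 17839 ((635.9352416992188, 21.067150115966797), (33.18810272216797, 160.3813018798828), 2.7288193702697754) 181.98935029724083
knob 2920 ((635.8987426757812, 22.381004333496094), (16.79088592529297, 144.09593200683594), 2.7417850494384766) 196.4583880968795
```

Call:
send_rows --targets '[[[1.5, -1, -12, 0, 0, 0], [0, 0, -12, 0, 0, 0], [0, 0, -12, 0, 0, 0], [0, 0, -5, 0, 0, 0], [0, 0, 0, 0, 0, 0]]]'

```text
time_s: 6.15
position: [636.9, -4.9, 179.3]
orientation: [0.636, 0.67, -0.264, 0.278]
wrist_force: [0.3, -1.1, 1.1]
finger_gap: 0.604
grip_force: 0.0
```

Call:
send_rows --targets '[[[0, 0, 0, 0, 0, 0], [0, 0, 0, 0, 0, 0], [0, 0, 0, 0, 0, 0], [0, 0, 0, 0, 0, 0]]]' --gripper 0.56

```text
time_s: 6.55
position: [637.6, -4.6, 181.0]
orientation: [0.636, 0.67, -0.263, 0.278]
wrist_force: [-0.8, -0.7, 0.5]
finger_gap: 0.439
grip_force: 0.0
```

```bash
python3 loc.py; python3 -c "
from h import *
f=grab_frame('wrist'); save(f,'w2.png')"
```

```text
6.55 [-0.188  0.643 -0.357  1.677  0.906  1.424 -0.883] [637.63   -4.631 181.037] 0.4393925288148133 [-0.782 -0.684  0.516]
z_t [ 0.001 -0.708 -0.706] tt 0.09520371094533157 beta 45.052576933127405
cam in tool [  77.654   -0.535 -150.837] axis [-0.282 -0.     0.959]
nose 22191 ((635.8029174804688, 22.044803619384766), (57.72019577026367, 159.7923583984375), 2.5542025566101074) 181.6742182479074
knob 5576 ((637.1952514648438, 22.22045135498047), (59.57220458984375, 138.962890625), 20.8106689453125) 197.40101165813257
```

View pics/w2.png

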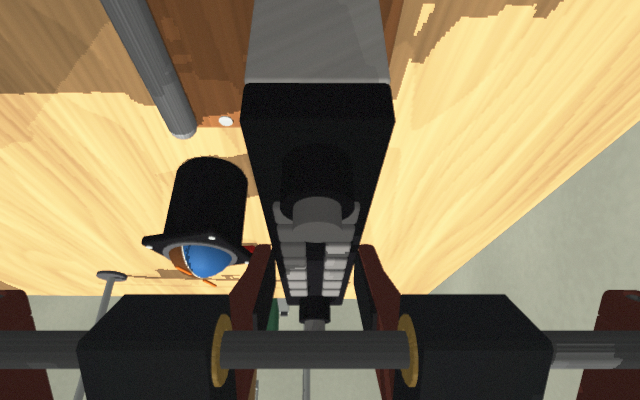

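The fingers straddle the nose at about (255,290) and (370,290), with a small gap on each side. I'm starting the slow tip about the heel.

Call:
send_rows --targets '[[[-3.7, -0.2, 0.3, 0.065, -1.25, 0], [-3.7, -0.2, 0.2, 0.065, -1.25, 0], [-3.7, -0.2, 0.1, 0.065, -1.25, 0], [-3.7, -0.2, 0.1, 0.065, -1.25, 0], [-3.7, -0.2, 0, 0.065, -1.25, 0], [-3.7, -0.2, -0.1, 0.065, -1.25, 0], [-3.7, -0.2, -0.2, 0.065, -1.25, 0], [-3.7, -0.2, -0.3, 0.065, -1.25, 0], [-3.7, -0.2, -0.4, 0.065, -1.25, 0], [-3.7, -0.2, -0.4, 0.065, -1.25, 0], [-3.7, -0.2, -0.5, 0.065, -1.25, 0], [-3.6, -0.2, -0.6, 0.065, -1.25, 0]]]'

```text
time_s: 7.85
position: [592.5, -7.0, 178.7]
orientation: [0.667, 0.629, -0.173, 0.359]
wrist_force: [-0.2, -0.1, -0.6]
finger_gap: 0.436
grip_force: 0.2
```

```bash
cat > ang.py <<'E'
from st import *
# unit pose from scene+top cameras: cover/face plane fit in rest frame
Rr=R.from_euler("z",3,degrees=True); O=np.array([619.2,12.4,0])
for c in("scene","top"):
    f=grab_frame(c); r=cut_out(f,"unit")
    if not r: print(c,"none"); continue
    mk=cv2.erode(r[0]["pixels"].astype(np.uint8),np.ones((3,3)))>0
    p=Rr.inv().apply(pts(f,mk)-O); p=p[(p[:,2]>15)&(abs(p[:,1])<110)]
    best=None; rng=np.random.default_rng(0)
    for _ in range(300):
        a=p[rng.choice(len(p),3,False)]; n=np.cross(a[1]-a[0],a[2]-a[0]); l=np.linalg.norm(n)
        if l<300: continue
        n/=l; k=abs((p-a[0])@n)<2
        if best is None or k.sum()>best.sum(): best=k
    q=p[best]; n=np.linalg.svd(q-q.mean(0))[2][2]; n*=np.sign(n[2]) or 1
    print(c,round(r[0]["conf"],2),len(p),best.sum(),"n",n,"elev",np.degrees(np.arcsin(n[2])),"mean",q.mean(0),"min",q.min(0),"max",q.max(0))
E
python3 ang.py
```

```text
7.85 [-0.231  0.524 -0.356  1.929  1.033  1.265 -1.245] [592.535  -7.03  178.737] 0.4360818932401376 [-0.191 -0.122 -0.561]
z_t [ 0.185 -0.708 -0.682] tt 15.154722025484977 beta 45.05418776375282
scene 0.97 2520 1930 n [ 0.96  -0.001  0.281] elev 16.332574282423806 mean [ 10.546   9.211 101.351] min [-15.954 -73.056  22.492] max [ 34.205  85.592 186.252]
top 0.73 780 294 n [0.956 0.003 0.293] elev 17.02177488784902 mean [  7.157 -31.758 110.936] min [-18.394 -66.958  39.042] max [ 28.457  32.543 188.927]
```

Call:
send_rows --targets '[[[-5.8, -0.3, -1.1, 0.1, -2, 0], [-5.7, -0.3, -1.3, 0.1, -2, 0], [-5.7, -0.3, -1.5, 0.1, -2, 0], [-5.6, -0.3, -1.7, 0.1, -2, 0], [-5.5, -0.3, -1.9, 0.1, -2, 0], [-5.4, -0.3, -2.1, 0.1, -2, 0], [-5.4, -0.3, -2.3, 0.1, -2, 0], [-5.3, -0.3, -2.4, 0.1, -2, 0], [-5.2, -0.3, -2.6, 0.1, -2, 0], [-5.1, -0.3, -2.8, 0.1, -2, 0], [-5.0, -0.3, -3.0, 0.1, -2, 0], [-4.9, -0.3, -3.2, 0.1, -2, 0]]]'

```text
time_s: 9.25
position: [528.5, -10.5, 152.6]
orientation: [0.692, 0.543, -0.024, 0.475]
wrist_force: [-0.4, -0.2, -3.0]
finger_gap: 0.444
grip_force: 0.9
```

```bash
python3 ang.py
```

```text
9.25 [-0.371  0.494 -0.344  2.267  1.346  1.21  -2.003] [528.527 -10.515 152.589] 0.44429482100116174 [-0.364 -0.21  -2.982]
z_t [ 0.446 -0.708 -0.548] tt 39.171770089764074 beta 45.08286557048896
scene 0.59 3270 2202 n [ 0.757 -0.005  0.653] elev 40.764592617403764 mean [-27.88   11.41  100.163] min [-85.424 -72.044  36.377] max [ 27.455  85.916 164.441]
top 0.78 2180 1681 n [0.757 0.002 0.653] elev 40.78372026642217 mean [-22.064   0.824  93.06 ] min [-85.385 -67.335  34.073] max [ 25.627  86.105 165.9  ]
```

Call:
send_rows --targets '[[[0, 0, 0, 0, 0, 0], [0, 0, 0, 0, 0, 0], [0, 0, 0, 0, 0, 0]]]' --gripper 0.4

```text
time_s: 9.75
position: [528.9, -10.6, 153.1]
orientation: [0.692, 0.543, -0.024, 0.475]
wrist_force: [-1.2, 0.0, -2.7]
finger_gap: 0.599
grip_force: 0.9
```

Call:
send_rows --targets '[[[0, 0, 0, 0, 0, 0], [0, 0, 0, 0, 0, 0], [0, 0, 0, 0, 0, 0]]]' --gripper 0.2

```text
time_s: 10.05
position: [528.6, -10.7, 152.9]
orientation: [0.692, 0.543, -0.025, 0.475]
wrist_force: [-1.3, -0.3, -2.3]
finger_gap: 0.791
grip_force: 1.0
```

Call:
send_rows --targets '[[[0, 0, 0, 0, 0, 0], [0, 0, 0, 0, 0, 0], [0, 0, 0, 0, 0, 0]]]' --gripper 0

```text
time_s: 10.35
position: [528.5, -10.7, 152.9]
orientation: [0.692, 0.543, -0.025, 0.475]
wrist_force: [-0.4, -0.7, -1.4]
finger_gap: 0.995
grip_force: 1.0
```

```bash
python3 ang.py
```

```text
10.35 [-0.371  0.494 -0.344  2.267  1.346  1.21  -2.001] [528.529 -10.739 152.92 ] 0.9949582018325855 [-0.438 -0.735 -1.369]
z_t [ 0.445 -0.709 -0.547] tt 39.103697062203025 beta 45.12162349769022
scene 0.83 3227 2176 n [ 0.653 -0.006  0.757] elev 49.218499083190096 mean [-36.385  13.134  91.999] min [-102.189  -72.228   38.383] max [ 25.372  86.078 149.378]
top 0.75 2485 1696 n [ 0.656 -0.002  0.755] elev 49.012726437201266 mean [-30.997  -2.647  87.756] min [-103.385  -69.155   38.063] max [ 24.386  88.942 150.562]
```

```bash
cat > plan.py <<'E'
import numpy as np
def T(th,tt,hx,d=10):
    t,a=np.radians([th,tt]); N=np.array([hx-170*np.sin(t),12+170*np.cos(t)])
    return N-(7.8-d)*np.array([np.sin(a),-np.cos(a)])+44*np.array([np.cos(a),np.sin(a)])
hx=lambda th:min(5*np.tan(np.radians(th)),28)
p0=np.array([-91.8,152.9])
for th,tt,n,d in((54,43,6,8),(58,46,5,10),(67,52,10,10),(74,56,9,10),(78,58.5,6,10),(81,60,5,10)):
    p=T(th,tt,hx(th),d); print(th,tt,hx(th).round(1) if th<79 else hx(th),p.round(1),"rows",n,"per row",((p-p0)/n).round(2)); p0=p
E
python3 plan.py
```

```text
54 43 6.9 [-98.3 141.8] rows 6 per row [-1.09 -1.85]
58 46 8.0 [-104.   132.2] rows 5 per row [-1.14 -1.92]
67 52 11.8 [-115.9  111.7] rows 10 per row [-1.19 -2.05]
74 56 17.4 [-119.5   94.1] rows 9 per row [-0.41 -1.96]
78 58.5 23.5 [-117.9   83.7] rows 6 per row [ 0.28 -1.73]
81 60 28 [-116.    75.6] rows 5 per row [ 0.38 -1.62]
```

Call:
send_rows --targets '[[[-1.1, -0.1, -1.9, 0.03, -0.65, 0], [-1.1, -0.1, -1.9, 0.03, -0.65, 0], [-1.1, -0.1, -1.9, 0.03, -0.65, 0], [-1.1, -0.1, -1.9, 0.03, -0.65, 0], [-1.1, -0.1, -1.9, 0.03, -0.65, 0], [-1.1, -0.1, -1.9, 0.03, -0.65, 0], [-1.1, -0.1, -1.9, 0.03, -0.6, 0], [-1.1, -0.1, -1.9, 0.03, -0.6, 0], [-1.1, -0.1, -1.9, 0.03, -0.6, 0], [-1.1, -0.1, -1.9, 0.03, -0.6, 0], [-1.1, -0.1, -1.9, 0.03, -0.6, 0]]]'

```text
time_s: 11.65
position: [516.4, -11.7, 131.8]
orientation: [0.694, 0.513, 0.019, 0.505]
wrist_force: [-3.1, -0.2, -0.5]
finger_gap: 1.0
grip_force: 1.6
```

```bash
python3 ang.py
```

```text
11.65 [-0.42   0.565 -0.338  2.336  1.45   1.258 -2.268] [516.41  -11.744 131.836] 0.999526954044846 [-3.149 -0.189 -0.496]
z_t [ 0.508 -0.709 -0.489] tt 46.06234865430199 beta 45.13262116040605
scene 0.92 3300 2124 n [0.522 0.002 0.853] elev 58.54867274111565 mean [-42.14   10.849  83.05 ] min [-118.318  -72.936   38.507] max [ 27.823  86.489 129.523]
top 0.89 2917 1946 n [0.518 0.004 0.855] elev 58.78101993252516 mean [-38.203   0.795  81.164] min [-119.676  -69.283   41.245] max [ 26.735  89.608 131.677]
```

Call:
send_rows --targets '[[[-1.2, -0.1, -2.0, 0.03, -0.6, 0], [-1.2, -0.1, -2.0, 0.03, -0.6, 0], [-1.2, -0.1, -2.0, 0.03, -0.6, 0], [-1.2, -0.1, -2.0, 0.03, -0.6, 0], [-1.2, -0.1, -2.0, 0.03, -0.6, 0], [-1.2, -0.1, -2.0, 0.03, -0.6, 0], [-1.2, -0.1, -2.1, 0.03, -0.6, 0], [-1.2, -0.1, -2.1, 0.03, -0.6, 0], [-1.2, -0.1, -2.1, 0.03, -0.6, 0], [-1.2, -0.1, -2.1, 0.03, -0.6, 0]]]'

```text
time_s: 12.85
position: [504.5, -12.7, 111.4]
orientation: [0.693, 0.486, 0.057, 0.529]
wrist_force: [-2.4, -0.6, -2.1]
finger_gap: 1.001
grip_force: 1.8
```

```bash
python3 ang.py; python3 -c "
from h import *
f=grab_frame('scene'); cv2.imwrite('pics/s3.png',cv2.resize(f['image'][150:330,240:460,::-1],None,fx=3,fy=3))"
```

```text
12.85 [-0.462  0.653 -0.336  2.386  1.525  1.328 -2.506] [504.456 -12.68  111.437] 1.000632111034117 [-2.441 -0.579 -2.088]
z_t [ 0.557 -0.709 -0.433] tt 52.07483020303915 beta 45.13529140357896
scene 0.58 2996 1981 n [0.38  0.005 0.925] elev 67.64316719217027 mean [-48.992  12.591  74.148] min [-130.713  -68.995   42.287] max [ 25.857  86.609 107.866]
top 0.93 3067 2018 n [0.377 0.003 0.926] elev 67.83398242130474 mean [-45.24    3.689  72.641] min [-133.424  -68.149   43.054] max [ 24.337  87.106 109.082]
```

View pics/s3.png

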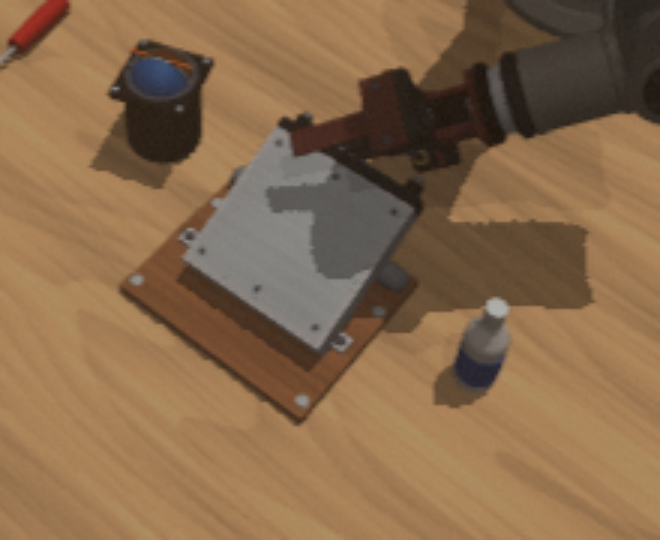

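Call:
send_rows --targets '[[[-0.7, 0, -2.0, 0.02, -0.45, 0], [-0.6, 0, -2.0, 0.02, -0.45, 0], [-0.5, 0, -2.0, 0.02, -0.45, 0], [-0.5, 0, -2.0, 0.02, -0.45, 0], [-0.4, 0, -2.0, 0.02, -0.45, 0], [-0.3, 0, -2.0, 0.02, -0.45, 0], [-0.3, 0, -1.9, 0.02, -0.45, 0], [-0.2, 0, -1.9, 0.02, -0.45, 0], [-0.1, 0, -1.8, 0.02, -0.4, 0]]]'

```text
time_s: 14.0
position: [500.9, -12.7, 93.8]
orientation: [0.691, 0.467, 0.081, 0.545]
wrist_force: [-2.2, -0.5, -3.6]
finger_gap: 1.001
grip_force: 1.9
```

```bash
python3 ang.py
```

```text
14.0 [-0.488  0.734 -0.329  2.401  1.571  1.385 -2.66 ] [500.881 -12.703  93.817] 1.0011185971602117 [-2.188 -0.481 -3.575]
z_t [ 0.586 -0.709 -0.393] tt 56.05719744921812 beta 45.15842764512745
scene 0.79 3017 2072 n [0.271 0.008 0.963] elev 74.28157949665244 mean [-48.177  13.164  65.272] min [-136.792  -69.617   42.002] max [29.558 87.583 90.017]
top 0.8 3148 1981 n [0.265 0.004 0.964] elev 74.65683930459008 mean [-46.847   5.272  64.934] min [-138.906  -67.88    43.362] max [25.519 87.562 90.606]
```

Call:
send_rows --targets '[[[0.1, 0, -1.6, 0.01, -0.25, 0], [0.1, 0, -1.6, 0.01, -0.25, 0], [0.2, 0, -1.6, 0.01, -0.25, 0], [0.2, 0, -1.6, 0.01, -0.25, 0], [0.2, 0, -1.6, 0.01, -0.25, 0], [0.2, 0, -1.5, 0.01, -0.25, 0], [0.2, 0, -1.4, 0, 0, 0], [0, 0, 0, 0, 0, 0]]]'

```text
time_s: 15.0
position: [502.2, -12.7, 83.0]
orientation: [0.691, 0.46, 0.09, 0.551]
wrist_force: [-1.4, 0.1, -3.0]
finger_gap: 1.0
grip_force: 1.6
```

```bash
python3 ang.py
```

```text
15.0 [-0.496  0.777 -0.321  2.398  1.593  1.407 -2.719] [502.175 -12.676  82.962] 1.0002413766649498 [-1.366  0.106 -3.018]
z_t [ 0.595 -0.709 -0.378] tt 57.52311289295044 beta 45.16955227346811
scene 0.87 3069 2025 n [0.201 0.003 0.98 ] elev 78.40212729246659 mean [-45.926  10.646  60.603] min [-135.399  -69.166   42.793] max [32.651 87.862 80.574]
top 0.68 3197 2027 n [0.205 0.002 0.979] elev 78.15521860254076 mean [-43.297   6.99   60.401] min [-135.024  -68.025   43.548] max [29.429 87.976 81.293]
```

Call:
send_rows --targets '[[[0.1, 0, -1, 0, 0, 0], [0.1, 0, -1, 0, 0, 0], [0.1, 0, -1, 0, 0, 0], [0.1, 0, -1, 0, 0, 0], [0, 0, -1, 0, 0, 0], [0, 0, -1, 0, 0, 0], [0, 0, -1, 0, 0, 0], [0, 0, 0, 0, 0, 0], [0, 0, 0, 0, 0, 0]]]'

```text
time_s: 16.1
position: [502.6, -12.8, 76.2]
orientation: [0.691, 0.46, 0.091, 0.551]
wrist_force: [0.1, 0.1, 0.0]
finger_gap: 0.998
grip_force: 0.0
```

```bash
python3 ang.py
```

```text
16.1 [-0.497  0.796 -0.318  2.394  1.6    1.41  -2.733] [502.554 -12.782  76.232] 0.9980440090839676 [0.147 0.135 0.03 ]
z_t [ 0.595 -0.709 -0.377] tt 57.542831513120966 beta 45.18158910116843
scene 0.71 2896 1970 n [ 0.177 -0.001  0.984] elev 79.82666722117767 mean [-45.341  12.523  59.009] min [-136.821  -73.734   43.554] max [33.057 87.737 75.965]
top 0.73 3176 2059 n [ 0.18  -0.001  0.984] elev 79.61714183219502 mean [-43.316   6.476  58.827] min [-136.961  -67.574   43.937] max [29.697 87.75  77.668]
```

Call:
send_rows --targets '[[[-0.8, 0, -1, 0, 0, 0], [-0.5, 0, -1, 0, 0, 0], [-3.2, 3.4, 1.9, 0, 0, 0], [-3.2, 3.4, 1.9, 0, 0, 0], [-3.2, 3.4, 1.9, 0, 0, 0], [-3.2, 3.4, 1.9, 0, 0, 0], [-3.2, 3.4, 1.9, 0, 0, 0], [-3.2, 3.4, 1.9, 0, 0, 0], [-3.2, 3.4, 1.9, 0, 0, 0], [-3.2, 3.4, 1.9, 0, 0, 0]]]'

```text
time_s: 17.3
position: [475.3, 14.7, 89.5]
orientation: [0.691, 0.46, 0.09, 0.551]
wrist_force: [0.4, -0.1, -0.1]
finger_gap: 1.001
grip_force: 0.0
```

```bash
python3 ang.py; python3 -c "
from h import *
f=grab_frame('scene'); cv2.imwrite('pics/s4.png',cv2.resize(f['image'][150:330,240:460,::-1],None,fx=3,fy=3))"
```

```text
17.3 [-0.554  0.768 -0.378  2.407  1.494  1.442 -2.734] [475.302  14.705  89.53 ] 1.001024570051382 [ 0.384 -0.128 -0.133]
z_t [ 0.595 -0.709 -0.377] tt 57.52775348160483 beta 45.17552056425374
scene none
top 0.72 3601 2310 n [ 0.173 -0.005  0.985] elev 80.02761452036204 mean [-52.076   8.913  60.542] min [-136.378  -67.279   44.283] max [29.603 87.521 76.675]
```

View pics/s4.png

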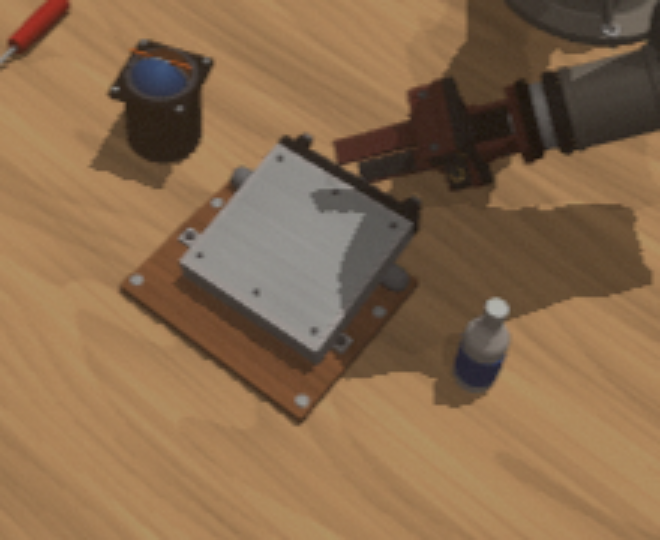

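The unit lies across the stop and the bar (crop around (300,250)), and the fingers are clear of it at about (340,150). I'll back off a little more and hand in.

Call:
send_rows --targets '[[[-3.2, 3.4, 2.5, 0, 0, 0], [-3.2, 3.4, 2.5, 0, 0, 0], [-3.2, 3.4, 2.5, 0, 0, 0], [-3.2, 3.4, 2.5, 0, 0, 0], [-3.2, 3.4, 2.5, 0, 0, 0], [-3.2, 3.4, 2.5, 0, 0, 0], [0, 0, 0, 0, 0, 0], [0, 0, 0, 0, 0, 0], [0, 0, 0, 0, 0, 0]]]'

```text
time_s: 18.45
position: [456.4, 34.6, 104.4]
orientation: [0.691, 0.46, 0.09, 0.551]
wrist_force: [0.0, 0.0, 0.8]
finger_gap: 1.002
grip_force: 0.0
```

```bash
python3 ang.py; python3 -c "
from cell import *
print(hand_in())"
```

```text
18.45 [-0.594  0.734 -0.422  2.411  1.412  1.465 -2.72 ] [456.399  34.604 104.355] 1.002231058725161 [0.018 0.012 0.847]
z_t [ 0.595 -0.71  -0.377] tt 57.526927604866536 beta 45.19966637669826
scene 0.91 3119 2080 n [0.179 0.004 0.984] elev 79.6792443158611 mean [-47.855   8.918  59.131] min [-137.468  -72.536   42.753] max [33.5   87.452 76.391]
top 0.88 3892 2434 n [ 0.171 -0.002  0.985] elev 80.15483294090444 mean [-54.484   8.59   60.952] min [-139.325  -68.328   44.772] max [29.578 89.95  76.752]
the job is handed in; nothing more can be done
None
```

I eased the unit down with the open fingers and handed the job in at about 18.5 s; the camera fit showed it across the stop and bar, cover up, leaning about 80°, tail edge roughly 25 mm behind the stop face, with the arm clear. The hand-in returned no verdict.

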